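Load the topping dispenser and hold its gate open at the mark

ROBOT

A 6-joint arm with a two-finger parallel gripper is mounted at the origin on the work surface. World frame = base frame: x ahead of the robot, y to its left, z up, the work surface at z = 0. Lengths are in m, angles in rad, forces in N, time in s.
With the tool pointing down it reaches from about 0.35 to 0.85 m from the base axis. Payload 8.1 kg.
Tool frame: the origin (TCP) lies at the very end of the fingers, on their centre line; the grasp point (between the pads) lies 19 mm behind it; z points along the fingers, y is the direction in which the jaws open and shut (so a half turn about z gives the same grasp; the last joint's range is limited). The gripper opens to 93 mm and grips with 3 to 60 N. Pads are 15 mm wide; open, the fingers measure 128 mm over their backs; the gripper's body (75 mm by 188 mm) begins 65 mm behind the grasp point.
Start: joints at [-0.085, 0.13, 1.488, -0, 1.523, -0.085], TCP at [0.6, 0, 0.219] pointing down, gripper open.
Joint ranges: [-2.96, 2.96], [-0.89, 2.26], [0.02, 2.5], [-1.34, 4.48], [0, 2.73], [-2.66, 2.66]. Speed limits (rad/s): [2.39, 2.39, 2.79, 3.14, 3.14, 3.14].

INTERFACE

Orientations are given as a rotation vector (axis times angle).
In Python, from plant import robot gives the robot as it stands.
- The arm moves only by the shell command python3 -m inch 'ROWS' [FORCE]. ROWS is JSON, a list that holds one entry, the list of rows, each a list of 7 numbers: the shift along the tool's x, y, z in cm, then the turn, a rotation vector about the tool's x, y, z in degrees, then the gripper command: -1 is fully open, 1 is shut, values between are in proportion. A call has 1 to 5 rows; each row shifts and turns the commanded pose from where the row before left it, along the tool's axes as they then stand; what a row does not reach is not made up. A row lasts 1/10 s, in which the tool goes at most 50 mm and 8.59 degrees, less where a joint would pass 70% of its speed; a pose out of reach is approached as far as the arm can. A call with a gripper value outside its range is refused whole. The fingers move at their own pace and stop on an object; FORCE is the grip in N (left out, the last holds). Time passes only in rows, so rows that do not move let the fingers close. It gives the time, the measured TCP pose, the force and the opening at its end, in the units of the state.
- robot.read_state(): the state, without advancing time (a new reading comes with each control period).
- robot.read_camera(name): name is "scene" or "side" or "wrist"; returns a dict with "image" (400x640x3 uint8, blue, green, red), "K" (3x3 intrinsics, pixels), "R" (3x3) and "t" (3): a world point X has camera coordinates R X + t; the wrist camera has in their place "tool_from_camera" (4x4, takes a point from camera to tool coordinates, whose origin is the TCP and whose axes are the flange's). Camera axes: x right, y down, z forward; pixel columns grow to the right and rows downward; lengths in m; the calibration is good to about 2 mm. The wrist camera is an equidistant fisheye: a pixel r from the principal point sees the ray r / f radians off the axis. A picture is of the moment at which its call begins: read the wrist's pose just before it. There is no depth.
- robot.close_job(): hands the job in, once; it reports no verdict.
The state is a dict: "t": time; "q": joint angles; "dq": joint speeds; "joint_torque": joint torques, N m; "tool_pos": TCP position; "orientation": TCP orientation; "force": force on the tool from outside, world axes, zero at the start; "wrist_torque": the same for the moment, N m; "opening": finger opening in m.
Only numpy, scipy, OpenCV 4.12 (cv2) and the standard library are available. Lean on these libraries where they do the work, as an engineer would, in place of code of your own. Each camera call takes 0.05 s, during which the arm holds its last target. There are 200 camera calls.

TASK

With the dispenser's blade still shut, tip all the chocolate balls from the scoop into the funnel, then stand the empty scoop upright on the table and let go of it. Then pull the dispenser's spring-return blade out by its tab until the line across it is level with the front edge of the guide bar, so that all the balls drop into the tray, and keep it there: finish while still holding the tab at the mark. Leave the can, the spatula and the cake board where they are.

Things in the scene. Friction and masses are not known exactly. Their poses are not given: they have to be found in the camera images.
- dispenser: Topping dispenser, fixed: steel funnel on four posts over a square open tray. Origin on the table under the funnel's axis, z up; the pull tab is on its -x side. Posts at x +-58, y +-80 mm, 136 mm high. Tray on the table: 150 (x) by 140 (y) mm, walls 4 mm thick, 45 mm high.
- funnel_mouth (a point): Centre of the funnel's round mouth, 145 mm above the table. Inner radius 66 mm here, narrowing to a throat of inner radius 30 mm that ends 82 mm above the table, just over the sliding blade (top face at 80 mm) that closes it.
- blade (a joint): Flat blade that closes the throat from below: 0 = in, shut; grows (m) as it is drawn out level along the dispenser's -x; stop at 0.095. A spring pulls it back: 4.5 N at 0, 10.4 N at 0.065, 13 N at the stop. At 0.065 the dark line across its top, hidden in the guide when shut, is level with the guide bar's front edge (the mark) and the throat is open.
- pull_tab: The blade with its black upright tab at the outer end. Tab: 12 mm thick (x), 40 wide (y), 57 high. Origin at the centre of its foot, 80 mm above the table, 125 mm from the funnel's axis when shut; axes as the dispenser's. Grip it from above. When shut, the funnel rim is 49 mm behind its back face, the low guide bar (top 88 mm above the table) 37 mm.
- blade_line (a point): Middle of the dark line across the blade's top face; moves with the blade.
- guide_edge (a point): Middle of the front edge of the guide bar, a steel bar across the top of the blade: the mark that the line is brought level with.
- scoop: Loose flared steel scoop, 0.14 to 0.26 kg, holding the balls. Origin: centre of its underside, z up. Outer radius 36 mm at the foot, 55 at the rim, 60 mm high, wall 4, floor 5. A straight round black handle, 18 mm thick, runs level along its -x from the cup to 159 mm from the origin, axis 48 mm above the underside. The wall leans out 18 deg: balls roll out from about 73 deg of tilt.
- ball0_center (a point): Centre of a loose chocolate ball, 22 mm across, 11 g; starts in the scoop.
- ball1_center (a point): Centre of a loose chocolate ball, 22 mm across, 11 g; starts in the scoop.
- ball2_center (a point): Centre of a loose chocolate ball, 22 mm across, 11 g; starts in the scoop.
- ball3_center (a point): Centre of a loose chocolate ball, 22 mm across, 11 g; starts in the scoop.
- ball4_center (a point): Centre of a loose chocolate ball, 22 mm across, 11 g; starts in the scoop.
- spray_can: Bystander: upright closed can, radius 29 mm, 155 mm high, origin at the centre of its underside.
- spatula: Bystander: spatula lying on the table, origin near its middle, long axis x.
- cake_drum: Bystander: flat round cake board, radius 70 mm, 12 mm thick, origin at the centre of its underside.
Things that resemble listed ones, but are neither listed nor needed, are in the scene too. Several things have the shape of the scoop; the one meant has the colours described above.

How it is judged:
By the outcome, as a careful person would: the job done as asked, in the order asked, and still so for the second after the job is handed in, while the arm keeps its last pose, push and grip.
It also fails if it takes over 72 s, if anything falls off the work surface, if the arm or the gripper's body presses on something with over 40 N, if the wrist force passes 120 N, or if a joint passes its speed limit or range.

## Working session

There is one attempt and no reset: what is moved stays moved. The work goes in short steps, Python scripts to look and compute and a shell command to move; the robot and the scene stay as the last step left them, time stands still between calls to the robot, and variables do not carry over. Pictures are saved under pics/ and viewed, about 8 in all and at most 12, crops included, and the job is handed in when it is done.

```bash
ls; mkdir -p pics; python3 - <<'E'
from plant import robot
import cv2,json,numpy as np,pickle
s=robot.read_state();print(s)
d={}
for n in("scene","side"):
    c=robot.read_camera(n);d[n]=c;cv2.imwrite(f"pics/{n}0.png",c["image"]);print(n,c["K"].tolist(),c["R"].round(3).tolist(),c["t"])
pickle.dump(d,open("cams.pkl","wb"))
E
```

```text
pics
{'t': 0.0, 'q': array([-8.54166362e-02,  1.31174368e-01,  1.48929371e+00, -2.83001081e-06,
        1.52297684e+00, -8.54136357e-02]), 'dq': array([-0.0007124 ,  0.00041522,  0.00144633, -0.00199748,  0.00092597,
        0.00058278]), 'joint_torque': array([-1.61290725e-03, -5.59853125e+01, -4.91755986e+01,  7.67333270e-02,
        3.59135563e-02, -2.97389461e-04]), 'tool_pos': array([5.99428030e-01, 6.02646229e-05, 2.17571632e-01]), 'orientation': array([-2.22044377e+00, -2.22043742e+00,  1.87687987e-03]), 'force': array([-0.303831  ,  0.27672789,  0.16573136]), 'wrist_torque': array([-0.01038405,  0.0173683 , -0.02978877]), 'opening': 0.09296197497630572}
scene [[392.7086773977645, 0.0, 319.84219640443814], [0.0, 392.7086773977645, 204.10055976338674], [0.0, 0.0, 1.0]] [[-0.056, 0.998, 0.009], [0.799, 0.05, -0.6], [-0.599, -0.026, -0.8]] [ 0.04380574 -0.35101885  1.67949189]
side [[368.9286872799292, 0.0, 314.5380275850561], [0.0, 368.9286872799292, 191.74606069580014], [0.0, 0.0, 1.0]] [[-0.979, -0.205, -0.016], [-0.134, 0.694, -0.708], [0.157, -0.69, -0.706]] [0.48587679 0.15784144 1.04453216]
```

View pics/scene0.png

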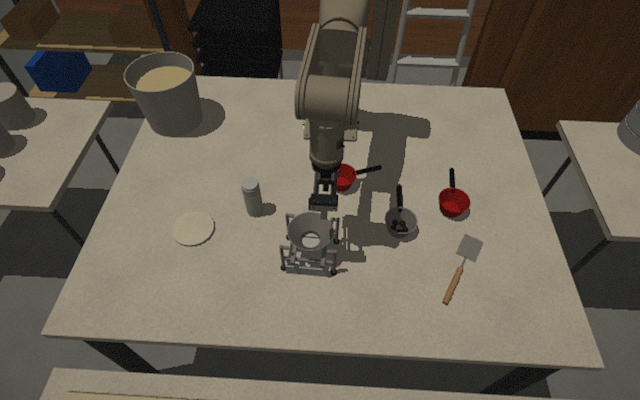

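View pics/side0.png

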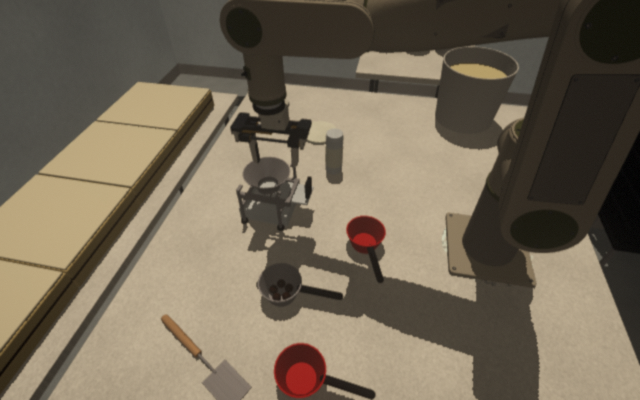

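The steel scoop with the dark balls is near scene pixel (400,222), with its handle pointing toward the robot. The dispenser is near (310,235), and its black tab is at side pixel (309,187). I'll enlarge both views.

```bash
python3 - <<'E'
import cv2,pickle,numpy as np
d=pickle.load(open("cams.pkl","rb"))
a=d["scene"]["image"][175:285,265:425];b=d["side"]["image"][150:310,225:385]
a=cv2.resize(a,None,fx=5,fy=5,interpolation=cv2.INTER_CUBIC)
b=cv2.resize(b,None,fx=3.75,fy=3.75,interpolation=cv2.INTER_CUBIC)
for im,f,x0,y0 in((a,5,265,175),(b,3.75,225,150)):
    im[:]=np.clip(im*1.5,0,255)
    h,w=im.shape[:2]
    for u in range(x0//20*20+20,x0+int(w/f),20): cv2.line(im,(int((u-x0+.5)*f),0),(int((u-x0+.5)*f),6),(0,0,255),1);cv2.putText(im,str(u),(int((u-x0+.5)*f),18),0,.4,(0,0,255))
    for v in range(y0//20*20+20,y0+int(h/f),20): cv2.line(im,(0,int((v-y0+.5)*f)),(6,int((v-y0+.5)*f)),(0,0,255),1);cv2.putText(im,str(v),(8,int((v-y0+.5)*f)),0,.4,(0,0,255))
cv2.imwrite("pics/a.png",a);cv2.imwrite("pics/b.png",b)
E
```

```text
(no output)
```

View pics/a.png

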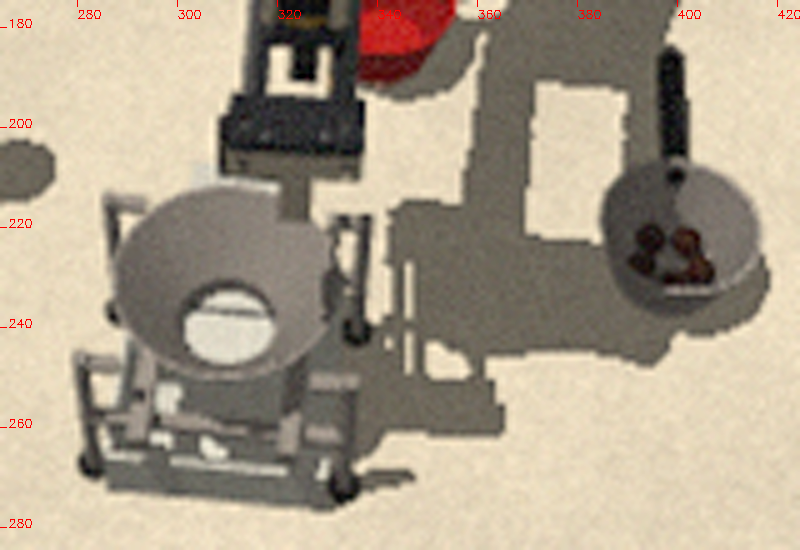

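View pics/b.png

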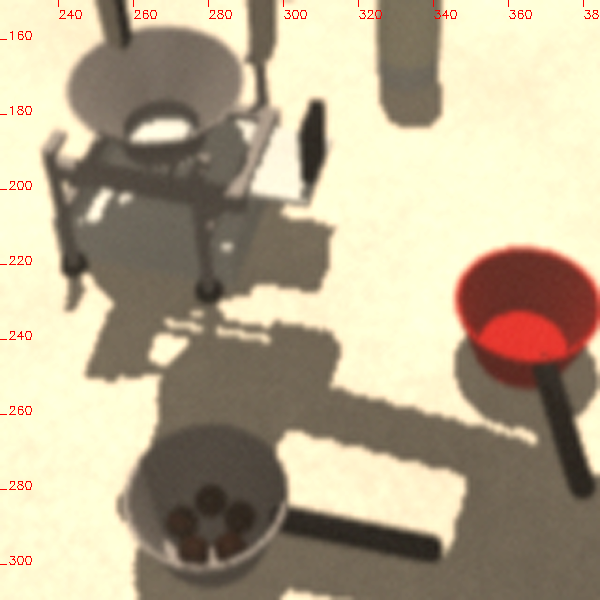

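```bash
cat >m.py <<'E'
import cv2,pickle,numpy as np
from scipy.optimize import least_squares
d=pickle.load(open("cams.pkl","rb"))
def proj(n,X):
    c=d[n];p=np.atleast_2d(X)@c["R"].T+c["t"];p=p@np.array(c["K"]).T;return p[:,:2]/p[:,2:]
th=np.linspace(0,2*np.pi,180)
def circ(x,y,z,r): return np.c_[x+r*np.cos(th),y+r*np.sin(th),z+0*th]
def bb(n,X):
    p=proj(n,X);return np.r_[p.min(0),p.max(0)]
def T(P,l):
    x,y,a=P;l=np.array(l,float);return np.array([x+l[0]*np.cos(a)-l[1]*np.sin(a),y+l[0]*np.sin(a)+l[1]*np.cos(a),l[2]])
E
python3 - <<'E'
from m import *
def fs(P):
    C=circ(P[0],P[1],.06,.055);t=T(P,[-.159,0,.048])
    return np.r_[bb("scene",C)-[384.7,205.9,416.5,233.5],bb("side",C)-[256.5,262.8,301,302.3],proj("scene",t)[0]-[398.5,185],proj("side",t)[0]-[341.8,295.6]]
r=least_squares(fs,[.75,.2,0],loss='soft_l1');print("scoop",r.x.round(4),np.degrees(r.x[2]),fs(r.x).round(1))
def fd(P):
    C=circ(P[0],P[1],.145,.068)
    o=[bb("scene",C)-[287.6,211.5,332.4,250.5],bb("side",C)-[242.4,156.7,289.3,188.2]]
    for l,s in (([.058,-.08,.006],(282.5,267.5)),([.058,.08,.006],(333.5,271.9)),([-.058,.08,.006],(335.9,240.9)),([-.058,-.08,.006],(287,236.5))): o.append(proj("scene",T(P,l))[0]-s)
    for l,s in (([.058,.08,.006],(244.2,220.2)),([-.058,.08,.006],(280,226.8))): o.append(proj("side",T(P,l))[0]-s)
    # tab bounding box in side
    tb=np.array([T(P,[-.125+i,j,k]) for i in(-.006,.006) for j in(-.02,.02) for k in(.08,.137)])
    b=bb("side",tb);o.append(b-[304.5,176,311.8,202.5])
    return np.concatenate(o)
r=least_squares(fd,[.8,0,0],loss='soft_l1');print("disp",r.x.round(4),np.degrees(r.x[2]),fd(r.x).round(1))
E
```

```text
scoop [ 0.5324  0.2554 -0.012 ] -0.688850601011299 [-0.4  0.3  1.1 -0.1 -0.3 -0.1 -0.1 -0.3 -0.7 -0.   0.4  0.6]
disp [ 0.6476 -0.0387 -0.0417] -2.387080279218652 [-0.5 -0.   0.2 -0.9 -0.5 -0.1 -0.3 -0.2  1.  -0.9 -0.2 -0.7  0.1 -0.7
  1.7 -0.5 -0.5 -0.4 -0.  -0.1 -1.2 -0.5 -0.3 -3. ]
```

```bash
cat >>m.py <<'E'
def back(n,uv,z):
    c=d[n];r=c["R"].T@np.linalg.inv(c["K"])@np.array([*uv,1.]);o=-c["R"].T@c["t"];return o+r*(z-o[2])/r[2]
E
cat >go.py <<'E'
# usage: go.py x y z roll(deg about world x) yaw N -> rows; yaw measured for jaw frame: tool = Rz(yaw)Rx(roll)*F
import sys,numpy as np
from plant import robot
from scipy.spatial.transform import Rotation as R
def plan(p,Rt,N):
    s=robot.read_state();p0=s["tool_pos"];R0=R.from_rotvec(s["orientation"])
    dr=(R0.inv()*Rt).as_rotvec();st=R.from_rotvec(dr/N)
    print("dist mm",np.linalg.norm(p-p0)*1e3,"deg",np.degrees(dr).round(1))
    Rc=R0
    for i in range(N):
        print(np.r_[Rc.inv().apply((p-p0)/N)*100,np.degrees(dr/N)].round(2).tolist());Rc=Rc*st
def target(axis_pt,roll,yaw,jaw,back=.019):
    # axis_pt = grasp point; jaw: 'y' tool x=world x,'x' tool x=world y
    F=R.from_matrix(np.array([[1,0,0],[0,-1,0],[0,0,-1.]])) if jaw=='y' else R.from_matrix(np.array([[0,1,0],[1,0,0],[0,0,-1.]]))
    Rt=R.from_euler('z',yaw,degrees=True)*R.from_euler('x',roll,degrees=True)*F
    return np.array(axis_pt)+Rt.apply([0,0,back]),Rt
if __name__=="__main__":
    a=[float(v) for v in sys.argv[1:6]];plan(*target(a[:3],a[3],a[4],sys.argv[6]),int(sys.argv[7]))
E
python3 - <<'E'
from m import *
print("can top",back("scene",(250.5,183),.155),back("side",(335,134),.155))
print("redA",back("scene",(454,202),.055),back("side",(300,366),.055))
print("redB",back("scene",(343,178),.055),back("side",(366,232),.055))
P=[.6476,-.0387,-.0417];print(T(P,[-.125,0,.137]))
E
python3 go.py .462 .256 .14 -20 -0.7 y 14
```

```text
can top [ 0.48579545 -0.24276777  0.155     ] [ 0.47821156 -0.24267414  0.155     ]
redA [0.4436577  0.44518402 0.055     ] [0.43475337 0.43784614 0.055     ]
redB [0.35902007 0.05957858 0.055     ] [0.33862102 0.05458502 0.055     ]
[ 0.52270866 -0.03348901  0.137     ]
dist mm 300.450359981026 deg [-15.7 -15.7  89.7]
[1.78, -0.98, 0.68, -1.12, -1.12, 6.41]
[1.67, -1.19, 0.63, -1.12, -1.12, 6.41]
[1.54, -1.38, 0.57, -1.12, -1.12, 6.41]
[1.39, -1.55, 0.52, -1.12, -1.12, 6.41]
[1.21, -1.71, 0.46, -1.12, -1.12, 6.41]
[1.02, -1.84, 0.4, -1.12, -1.12, 6.41]
[0.82, -1.95, 0.35, -1.12, -1.12, 6.41]
[0.6, -2.04, 0.29, -1.12, -1.12, 6.41]
[0.38, -2.1, 0.24, -1.12, -1.12, 6.41]
[0.14, -2.13, 0.2, -1.12, -1.12, 6.41]
[-0.09, -2.14, 0.15, -1.12, -1.12, 6.41]
[-0.33, -2.12, 0.12, -1.12, -1.12, 6.41]
[-0.56, -2.07, 0.08, -1.12, -1.12, 6.41]
[-0.79, -2.0, 0.06, -1.12, -1.12, 6.41]
```

```bash
python3 -m inch '[[[4,-2.2,0,0,0,0,0.1],[4.5,-2.3,0,0,0,0,0.1],[4.5,-2.3,0,0,0,0,0.1],[4.5,-2.3,0,0,0,0,0.1],[4.2,-2.3,0,0,0,0,0.1]]]' 60
python3 -m inch '[[[4,-2.2,0,0,0,8,0.1],[0,0,0,0,0,8.2,0.1],[0,0,0,0,0,8.2,0.1],[0,0,0,0,0,8.2,0.1],[0,0,0,0,0,8.2,0.1]]]'
python3 -m inch '[[[0,0,0,0,0,8.2,0.1],[0,0,0,0,0,8.2,0.1],[0,0,0,0,0,8.2,0.1],[0,0,0,0,0,8.2,0.1],[0,0,0,0,0,8.2,0.1]]]'
python3 -m inch '[[[0,0,0,0,0,8.2,0.1],[0,0,0,-6.5,0,0,0.1],[0,0,0,-6.5,0,0,0.1],[0,0,0,-7,0,0,0.1],[0,0,0,0,0,0,0.1]]]'
python3 go.py .462 .2562 .12 -20 -0.7 y 1
python3 - <<'E'
from plant import robot
import cv2
print(robot.read_state())
c=robot.read_camera("wrist");cv2.imwrite("pics/w1.png",c["image"]);print(c["K"],c["tool_from_camera"])
E
```

```text
t: 0.6
tool_pos: [0.4853, 0.2171, 0.2182]
orientation: [-2.221, -2.221, 0.001]
force: [0.5, 0.9, 0.3]
opening: 0.0575
t: 1.1
tool_pos: [0.4648, 0.2548, 0.2181]
orientation: [-2.858, -1.305, 0.001]
force: [0.5, -0.7, -0.2]
opening: 0.0418
t: 1.6
tool_pos: [0.465, 0.2545, 0.2181]
orientation: [3.134, 0.22, -0.001]
force: [-0.4, 0.2, -0.2]
opening: 0.0417
t: 2.1
tool_pos: [0.4638, 0.2561, 0.2158]
orientation: [2.787, 0.01, -0.004]
force: [-1.0, -0.7, -1.0]
opening: 0.0419
dist mm 113.85035511397074 deg [ 0.3 -0.1  1.1]
[-0.14, -3.34, 10.88, 0.3, -0.14, 1.1]
{'t': 2.1, 'q': array([ 0.60994836,  0.15559059,  1.50858417, -0.28916998,  1.68293438,
        2.17055198]), 'dq': array([-0.05916501, -0.06990526,  0.03643706,  0.08482769, -0.05529468,
       -0.06674413]), 'joint_torque': array([  1.01653297, -56.4550066 , -50.62437057,  -3.53663273,
         2.08071738,   1.07160386]), 'tool_pos': array([0.46379985, 0.25609805, 0.21580086]), 'orientation': array([ 2.78724815,  0.01037815, -0.00444931]), 'force': array([-0.96942406, -0.74673175, -1.04996432]), 'wrist_torque': array([0.22414697, 0.14755985, 0.09037047]), 'opening': 0.04194692300831898}
[[309.70691629   0.         314.67118785]
 [  0.         309.70691629 200.05949563]
 [  0.           0.           1.        ]] [[ 2.42723199e-04 -9.68775035e-01 -2.47941270e-01  6.92959528e-02]
 [ 9.99999968e-01  2.15899921e-04  1.35373742e-04 -3.51002025e-04]
 [-7.76162010e-05 -2.47941295e-01  9.68775056e-01 -1.66773601e-01]
 [ 0.00000000e+00  0.00000000e+00  0.00000000e+00  1.00000000e+00]]
```

View pics/w1.png

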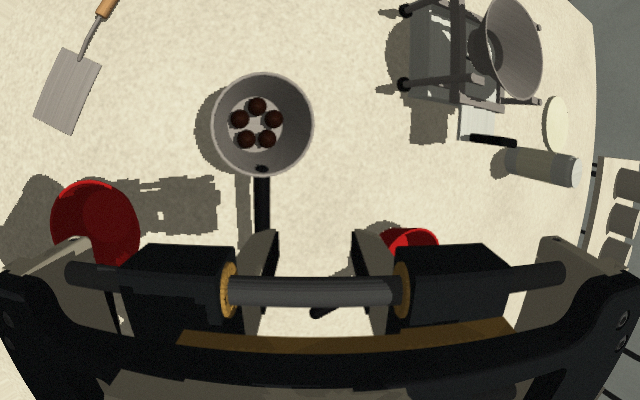

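```bash
cat >>m.py <<'E'
from scipy.spatial.transform import Rotation as R
Kw=np.array([[309.707,0,314.671],[0,309.707,200.059],[0,0,1]])
TC=np.array([[2.427e-4,-.968775,-.247941,.069296],[1,2.159e-4,1.354e-4,-3.51e-4],[-7.8e-5,-.247941,.968775,-.1667736],[0,0,0,1]])
def wproj(X,pos,rv):
    pt=R.from_rotvec(rv).inv().apply(np.atleast_2d(X)-pos);pc=(pt-TC[:3,3])@TC[:3,:3]
    t=np.arctan2(np.hypot(pc[:,0],pc[:,1]),pc[:,2]);a=np.arctan2(pc[:,1],pc[:,0])
    return np.c_[Kw[0,2]+Kw[0,0]*t*np.cos(a),Kw[1,2]+Kw[0,0]*t*np.sin(a)]
def wrist(q): return R.from_euler('z',q[0])*R.from_euler('y',q[1]+q[2])*R.from_euler('z',q[3])*R.from_euler('y',q[4])*R.from_euler('z',q[5])
E
python3 - <<'E'
from m import *
pos=np.array([.4638,.2561,.2158]);rv=[2.78724815,.01037815,-.00444931]
S=[.5324,.2554,-.012]
for l in ([-.055,0,.048],[-.09,0,.048]): print("handle",wproj(T(S,l),pos,rv))
C=wproj(circ(*S[:2],.06,.055),pos,rv);print("rim",C.min(0),C.max(0),"meas 211 72 314 177")
D=[.6476,-.0387,-.0417]
for n,l in dict(tabtop1=[-.125,.02,.137],tabtop2=[-.125,-.02,.137]).items(): print(n,wproj(T(D,l),pos,rv))
q0=[-8.54e-2,.1312,1.4893,0,1.523,-.0854];q1=[.60995,.15559,1.50858,-.28917,1.68293,2.17055]
R0=R.from_rotvec([-2.2204,-2.2204,.0019]);R1=R.from_rotvec(rv)
C0=wrist(q0).inv()*R0;print(C0.as_rotvec(),(wrist(q1).inv()*R1).as_rotvec())
# pour orientation solve
from go import target
for flip in (0,180):
  for roll in (0,60,75,90,95):
    for a1,s in ((-.4,1.75),(-.4,1.5)):
        Rt=target([0,0,0],roll,0,'y')[1]*R.from_euler('z',flip,degrees=True)
        M=(R.from_euler('z',a1)*R.from_euler('y',s)).inv()*Rt*C0.inv()
        e=M.as_euler('ZYZ');print(flip,roll,s,e.round(2), (e+[np.pi,0,np.pi]).round(2))
E
```

```text
handle [[260.74609925 174.72245526]]
handle [[261.3850444  206.24370937]]
rim [208.13461721  69.76600897] [313.76406931 176.63507704] meas 211 72 314 177
tabtop1 [[500.2785853 140.8994243]]
tabtop2 [[516.77719745 143.59780141]]
[-2.06583558e-05  1.49544126e-05  1.57079630e+00] [ 2.13935384e-06 -1.02234953e-05  1.57079850e+00]
0 0 1.75 [-0.    1.39  1.17] [3.14 1.39 4.31]
0 0 1.5 [-0.    1.64  1.17] [3.14 1.64 4.31]
0 60 1.75 [0.97 1.82 1.21] [4.11 1.82 4.35]
0 60 1.5 [1.03 1.95 1.43] [4.18 1.95 4.57]
0 75 1.75 [1.22 1.9  1.28] [4.37 1.9  4.42]
0 75 1.5 [1.32 1.98 1.54] [4.46 1.98 4.68]
0 90 1.75 [1.5  1.96 1.38] [4.64 1.96 4.52]
0 90 1.5 [1.6  1.97 1.65] [4.74 1.97 4.79]
0 95 1.75 [1.59 1.98 1.41] [4.73 1.98 4.55]
0 95 1.5 [1.69 1.96 1.68] [4.84 1.96 4.83]
180 0 1.75 [ 0.    1.39 -1.97] [3.14 1.39 1.17]
180 0 1.5 [ 0.    1.64 -1.97] [3.14 1.64 1.17]
180 60 1.75 [ 0.97  1.82 -1.94] [4.11 1.82 1.21]
180 60 1.5 [ 1.03  1.95 -1.71] [4.18 1.95 1.43]
180 75 1.75 [ 1.22  1.9  -1.86] [4.37 1.9  1.28]
180 75 1.5 [ 1.32  1.98 -1.61] [4.46 1.98 1.54]
180 90 1.75 [ 1.5   1.96 -1.76] [4.64 1.96 1.38]
180 90 1.5 [ 1.6   1.97 -1.49] [4.74 1.97 1.65]
180 95 1.75 [ 1.59  1.98 -1.73] [4.73 1.98 1.41]
180 95 1.5 [ 1.69  1.96 -1.46] [4.84 1.96 1.68]
```

The wrist view shows the steel cup at (262,125) with five balls in it, and its handle along column 262. Both match the projection of the measured pose to about 2 px. Next I go down to the handle.

```bash
python3 go.py .462 .256 .048 -20 -0.7 y 5
```

```text
dist mm 186.46641255630666 deg [ 0.1 -0.2  1.1]
[-0.03, -1.16, 3.54, 0.01, -0.03, 0.21]
[-0.04, -1.16, 3.54, 0.01, -0.03, 0.21]
[-0.04, -1.16, 3.55, 0.01, -0.03, 0.21]
[-0.04, -1.16, 3.55, 0.01, -0.03, 0.21]
[-0.04, -1.16, 3.55, 0.01, -0.03, 0.21]
```

```bash
python3 -m inch '[[[0,-1.2,3.5,0,0,0.5,0.1],[0,-1.2,3.5,0,0,0.5,0.1],[-0.1,-1.2,3.5,0,0,0,0.1],[-0.1,-1.1,3.6,0,0,0,0.1],[0,-0.6,1.8,0,0,0,0.1]]]'
python3 -m inch '[[[0,-0.5,1.8,0,0,0,0.1],[0,0,0,0,0,0,0.1],[0,0,0,0,0,0,0.1]]]'
python3 go.py .462 .256 .048 -20 -0.7 y 1
```

```text
t: 2.65
tool_pos: [0.4623, 0.2483, 0.0481]
orientation: [2.793, -0.022, -0.0]
force: [-0.0, -1.1, 0.2]
opening: 0.0417
t: 2.95
tool_pos: [0.4643, 0.2482, 0.0332]
orientation: [2.794, -0.022, 0.005]
force: [-0.9, -0.7, -0.2]
opening: 0.0417
dist mm 4.109236120841374 deg [-0.1 -0.3 -0.2]
[-0.24, -0.23, 0.24, -0.09, -0.28, -0.24]
```

Now close gently, then lift.

```bash
python3 -m inch '[[[-0.2,-0.2,0.2,0,0,0,0.1],[0,0,0,0,0,0,0.6],[0,0,0,0,0,0,1],[0,0,0,0,0,0,1],[0,0,0,0,0,0,1]]]' 60
python3 -m inch '[[[0,0,0,0,0,0,1],[0,0,0,0,0,0,1],[0,0,0,0,0,0,1]]]'
python3 -m inch '[[[0,0.2,-0.5,0,0,0,1],[0,0.3,-1,0,0,0,1],[0,0.5,-1.5,0,0,0,1],[0,0.5,-1.5,0,0,0,1],[0,0,0,0,0,0,1]]]'
python3 - <<'E'
from plant import robot
import cv2
s=robot.read_state();print(s["force"],s["wrist_torque"],s["tool_pos"],s["orientation"])
c=robot.read_camera("side");cv2.imwrite("pics/s2.png",cv2.resize(c["image"][180:340,200:440],None,fx=3,fy=3))
E
```

```text
t: 3.45
tool_pos: [0.4622, 0.25, 0.0303]
orientation: [2.793, -0.02, 0.006]
force: [-0.7, -0.7, 1.9]
opening: 0.0165
t: 3.75
tool_pos: [0.4621, 0.25, 0.0302]
orientation: [2.792, -0.02, 0.005]
force: [-1.5, -0.1, 4.6]
opening: 0.0166
t: 4.25
tool_pos: [0.4639, 0.2526, 0.0811]
orientation: [2.796, -0.021, 0.012]
force: [-0.5, 0.1, -2.2]
opening: 0.0167
[-0.48197285  0.07142301 -2.17977185] [0.39120534 0.19031086 0.06171467] [0.46386309 0.25260904 0.08107655] [ 2.79568176 -0.02086632  0.01209039]
```

View pics/s2.png

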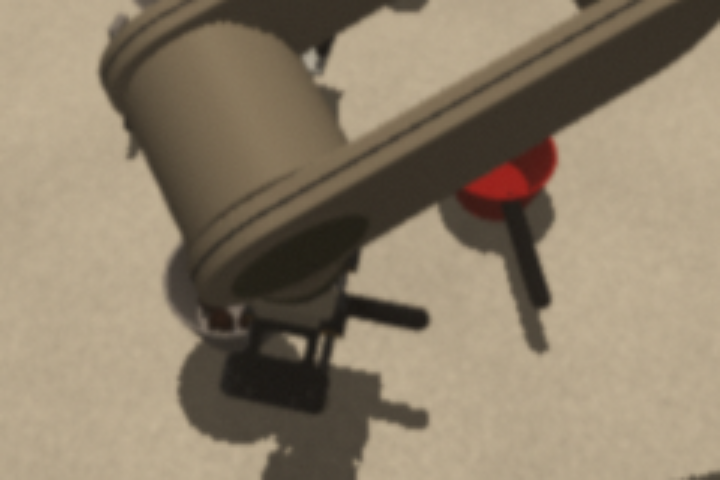

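The scoop is off the table and level: the handle lies at (380,310) with its shadow well below, and a red scoop is clear at the right. Raise it next.

```bash
python3 -m inch '[[[0,0.3,-0.9,0,0,0,1],[0,0.7,-1.9,0,0,0,1],[0,0.8,-2.3,0,0,0,1],[0,0.8,-2.3,0,0,0,1],[0,0.8,-2.3,0,0,0,1]]]'
python3 -m inch '[[[0,0.8,-2.3,0,0,0,1],[0,0.5,-1.5,0,0,0,1],[0,0.3,-0.8,0,0,0,1],[0,0,0,0,0,0,1]]]'
python3 go.py .578 -.003 .25 -20 -0.7 y 14
```

```text
t: 4.8
tool_pos: [0.4607, 0.2521, 0.1808]
orientation: [2.792, -0.02, 0.004]
force: [0.7, 0.5, -2.0]
opening: 0.0166
t: 5.2
tool_pos: [0.4613, 0.2534, 0.2296]
orientation: [2.793, -0.02, 0.007]
force: [-1.1, -0.8, -2.2]
opening: 0.0166
dist mm 287.62940627456777 deg [-0.1 -0.4 -0.2]
[0.86, 1.76, 0.63, -0.0, -0.03, -0.01]
[0.86, 1.76, 0.63, -0.0, -0.03, -0.01]
[0.86, 1.76, 0.63, -0.0, -0.03, -0.01]
[0.86, 1.76, 0.62, -0.0, -0.03, -0.01]
[0.86, 1.76, 0.62, -0.0, -0.03, -0.01]
[0.86, 1.76, 0.62, -0.0, -0.03, -0.01]
[0.86, 1.76, 0.62, -0.0, -0.03, -0.01]
[0.86, 1.76, 0.62, -0.0, -0.03, -0.01]
[0.86, 1.76, 0.62, -0.0, -0.03, -0.01]
[0.86, 1.76, 0.62, -0.0, -0.03, -0.01]
[0.86, 1.76, 0.62, -0.0, -0.03, -0.01]
[0.86, 1.76, 0.62, -0.0, -0.03, -0.01]
[0.86, 1.76, 0.62, -0.0, -0.03, -0.01]
[0.86, 1.76, 0.62, -0.0, -0.03, -0.01]
```

```bash
python3 -m inch '[[[0.4,0.9,0.3,0,0,0,1],[0.8,1.7,0.6,0,0,0,1],[0.9,1.8,0.6,0,0,0,1],[0.9,1.8,0.6,0,0,0,1],[0.9,1.8,0.6,0,0,0,1]]]'
python3 -m inch '[[[0.9,1.8,0.6,0,0,0,1],[0.9,1.8,0.6,0,0,0,1],[0.9,1.8,0.6,0,0,0,1],[0.9,1.8,0.6,0,0,0,1],[0.9,1.8,0.6,0,0,0,1]]]'
python3 -m inch '[[[0.9,1.8,0.6,0,0,0,1],[0.9,1.8,0.6,0,0,0,1],[0.9,1.8,0.6,0,0,0,1],[0.8,1.7,0.6,0,0,0,1],[0.4,0.7,0.4,0,0,0,1]]]'
python3 -m inch '[[[0,0,0,0,0,0,1],[0,0,0,0,0,0,1],[0,0,0,0,0,0,1]]]'
python3 go.py .578 -.003 .25 -20 -0.7 y 1
python3 go.py .578 -.003 .25 45 -0.7 y 12
python3 - <<'E'
from plant import robot
import cv2
c=robot.read_camera("scene");cv2.imwrite("pics/c3.png",cv2.resize(c["image"][140:290,230:430],None,fx=4,fy=4))
E
```

```text
t: 5.7
tool_pos: [0.4984, 0.1664, 0.2291]
orientation: [2.791, -0.019, 0.001]
force: [-0.1, -0.8, -1.3]
opening: 0.0165
t: 6.2
tool_pos: [0.5419, 0.071, 0.232]
orientation: [2.791, -0.02, 0.001]
force: [-0.1, 0.7, -2.6]
opening: 0.0164
t: 6.7
tool_pos: [0.5799, -0.0129, 0.2329]
orientation: [2.791, -0.022, 0.001]
force: [-0.2, 0.3, -2.5]
opening: 0.0163
t: 7.0
tool_pos: [0.58, -0.0099, 0.234]
orientation: [2.793, -0.019, 0.004]
force: [0.5, 0.6, -2.3]
opening: 0.0166
dist mm 2.833797918870005 deg [-0.  -0.3 -0.1]
[-0.21, -0.1, 0.17, -0.02, -0.28, -0.12]
dist mm 20.526132031931088 deg [65.  -0.3  0.1]
[-0.02, -0.15, -0.08, 5.42, -0.03, 0.0]
[-0.02, -0.16, -0.06, 5.42, -0.03, 0.0]
[-0.02, -0.16, -0.05, 5.42, -0.03, 0.0]
[-0.02, -0.17, -0.03, 5.42, -0.03, 0.0]
[-0.02, -0.17, -0.02, 5.42, -0.03, 0.0]
[-0.02, -0.17, -0.0, 5.42, -0.03, 0.0]
[-0.02, -0.17, 0.02, 5.42, -0.03, 0.0]
[-0.02, -0.17, 0.03, 5.42, -0.03, 0.0]
[-0.02, -0.16, 0.05, 5.42, -0.03, 0.0]
[-0.02, -0.16, 0.06, 5.42, -0.03, 0.0]
[-0.02, -0.15, 0.08, 5.42, -0.03, 0.0]
[-0.02, -0.14, 0.09, 5.42, -0.03, 0.0]
```

View pics/c3.png

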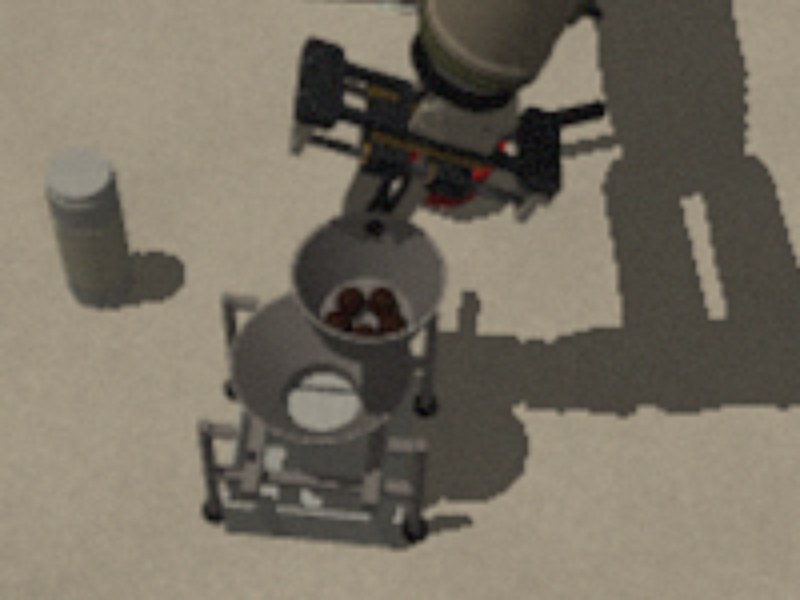

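Five balls sit in the cup at crop (365,310). The cup is above the +y side of the funnel (315,370), as planned. Start the roll.

```bash
python3 -m inch '[[[-0.2,-0.1,0.2,0,0,0,1],[0,-0.1,0,3,0,0,1],[0,-0.2,0,5,0,0,1],[0,-0.2,0,6,0,0,1],[0,-0.2,0,6,0,0,1]]]'
python3 -m inch '[[[0,-0.2,0,6,0,0,1],[0,-0.2,0,6,0,0,1],[0,-0.2,0,6,0,0,1],[0,-0.2,0,6,0,0,1],[0,-0.2,0,5,0,0,1]]]'
python3 -m inch '[[[0,-0.15,0,5,0,0,1],[0,-0.13,0,4,0,0,1],[0,-0.1,0,3,0,0,1],[0,-0.1,0,3,0,0,1],[0,0,0,0,0,0,1]]]'
python3 go.py .578 -.003 .25 45 -0.7 y 1
python3 go.py .578 -.003 .25 88 -0.7 y 12
python3 -c "
from plant import robot
s=robot.read_state();print(s['q'],s['force'],s['wrist_torque'])"
```

```text
t: 7.55
tool_pos: [0.5787, -0.0024, 0.2313]
orientation: [-3.138, 0.018, -0.012]
force: [-1.3, -0.0, -2.5]
opening: 0.0168
t: 8.05
tool_pos: [0.5786, 0.0059, 0.233]
orientation: [-2.632, 0.015, -0.014]
force: [-0.4, -0.6, -3.1]
opening: 0.0168
t: 8.55
tool_pos: [0.578, 0.0096, 0.2338]
orientation: [-2.373, 0.016, -0.01]
force: [-0.6, -0.6, -2.6]
opening: 0.0169
dist mm 2.9063183021662886 deg [ 0.9 -0.2  0. ]
[0.02, -0.25, -0.15, 0.94, -0.2, 0.03]
dist mm 16.805626284298757 deg [43.9 -0.2  0.1]
[0.0, -0.13, -0.06, 3.66, -0.01, 0.01]
[0.0, -0.13, -0.05, 3.66, -0.01, 0.01]
[0.0, -0.13, -0.04, 3.66, -0.01, 0.01]
[0.0, -0.14, -0.03, 3.66, -0.01, 0.01]
[0.0, -0.14, -0.02, 3.66, -0.01, 0.01]
[0.0, -0.14, -0.01, 3.66, -0.01, 0.01]
[0.0, -0.14, -0.0, 3.66, -0.01, 0.01]
[0.0, -0.14, 0.0, 3.66, -0.01, 0.01]
[0.0, -0.14, 0.01, 3.66, -0.01, 0.01]
[0.0, -0.14, 0.02, 3.66, -0.01, 0.01]
[0.0, -0.14, 0.03, 3.66, -0.01, 0.01]
[0.0, -0.13, 0.04, 3.66, -0.01, 0.01]
[-0.49700981  0.25843361  1.51161689  0.67675219  1.74406309  1.07761146] [-0.56278764 -0.63528204 -2.61881693] [-0.59746393  0.30644823 -0.04212409]
```

```bash
python3 -m inch '[[[0,-0.1,0,2,0,0,1],[0,-0.1,0,2,0,0,1],[0,-0.1,0,2,0,0,1],[0,-0.1,0,2,0,0,1],[0,-0.1,0,2,0,0,1]]]'
python3 -m inch '[[[0,-0.1,0,2,0,0,1],[0,-0.1,0,2,0,0,1],[0,-0.1,0,2.5,0,0,1],[0,-0.1,0,2.5,0,0,1],[0,-0.1,0,3,0,0,1]]]'
python3 -m inch '[[[0,-0.1,0,3,0,0,1],[0,-0.1,0,3,0,0,1],[0,-0.1,0,3,0,0,1],[0,-0.1,0,4,0,0,1],[0,-0.1,0,4,0,0,1]]]'
python3 -m inch '[[[0,-0.1,0,4,0,0,1],[0,0,0,0,0,0,1],[0,0,0,0,0,0,1],[0,0,0,0,0,0,1],[0,0,0,0,0,0,1]]]'
python3 go.py .578 -.003 .25 88 -0.7 y 1
python3 - <<'E'
from plant import robot
import cv2
s=robot.read_state();print(s['q'],s['force'],s['wrist_torque'])
c=robot.read_camera("scene");cv2.imwrite("pics/c4.png",cv2.resize(c["image"][140:290,230:430],None,fx=4,fy=4))
E
```

```text
t: 9.05
tool_pos: [0.5787, 0.0135, 0.2392]
orientation: [-2.196, 0.011, -0.014]
force: [-0.8, -0.0, -2.7]
opening: 0.0166
t: 9.55
tool_pos: [0.5788, 0.016, 0.2437]
orientation: [-1.986, 0.009, -0.015]
force: [-0.2, -0.3, -2.7]
opening: 0.0163
t: 10.05
tool_pos: [0.5789, 0.0171, 0.2485]
orientation: [-1.689, 0.007, -0.016]
force: [-0.6, -0.4, -0.6]
opening: 0.0167
t: 10.55
tool_pos: [0.579, 0.0175, 0.2501]
orientation: [-1.625, 0.004, -0.017]
force: [0.7, -0.2, -1.4]
opening: 0.0166
dist mm 1.8695456419870515 deg [ 1.1 -0.1  0.5]
[-0.08, 0.08, -0.15, 1.11, -0.07, 0.46]
[-0.63509223  0.67573809  1.43096188  1.1704483   2.06263717  0.90762821] [ 0.71869714 -0.19774288 -1.37798774] [-0.70834028  0.24804753 -0.0512614 ]
```

View pics/c4.png

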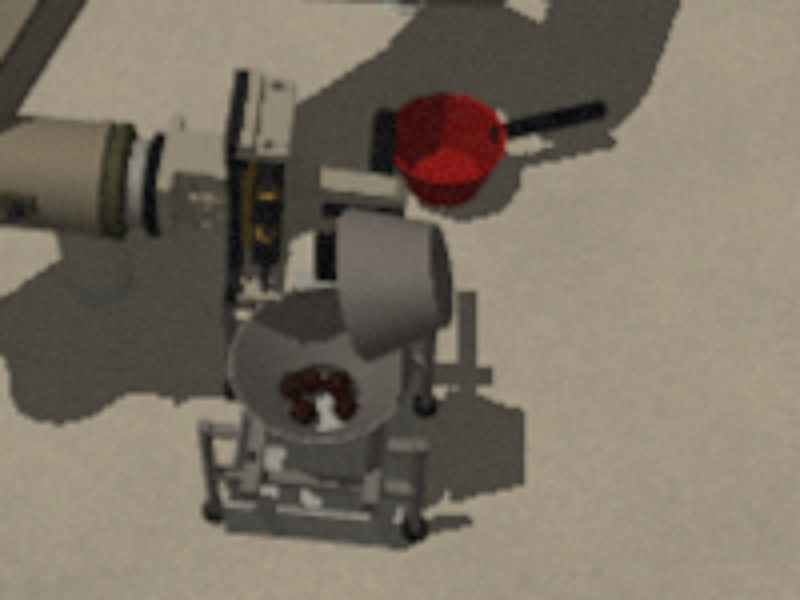

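All five balls lie in the throat, around crop (318,395), and the cup is empty. Roll back the way I came.

```bash
python3 -m inch '[[[0,0.1,0,-4,0,0,1],[0,0.2,0,-6,0,0,1],[0,0.2,0,-6.5,0,0,1],[0,0.2,0,-6.5,0,0,1],[0,0.2,0,-6.5,0,0,1]]]'
python3 -m inch '[[[0,0.2,0,-6.5,0,0,1],[0,0.2,0,-6.5,0,0,1],[0,0.2,0,-6.5,0,0,1],[0,0.2,0,-6.5,0,0,1],[0,0.2,0,-6.5,0,0,1]]]'
python3 -m inch '[[[0,0.2,0,-6.5,0,0,1],[0,0.2,0,-6.5,0,0,1],[0,0.2,0,-6.5,0,0,1],[0,0.2,0,-6.5,0,0,1],[0,0.2,0,-6.5,0,0,1]]]'
python3 -m inch '[[[0,0.2,0,-6,0,0,1],[0,0.2,0,-5,0,0,1],[0,0,0,0,0,0,1],[0,0,0,0,0,0,1]]]'
python3 go.py .462 .256 .24 -20 -0.7 y 10
```

```text
t: 11.1
tool_pos: [0.579, 0.0147, 0.2415]
orientation: [-2.144, 0.01, -0.017]
force: [0.1, 1.2, -1.9]
opening: 0.0167
t: 11.6
tool_pos: [0.579, 0.0079, 0.2353]
orientation: [-2.71, 0.016, -0.016]
force: [-0.6, 1.5, -2.4]
opening: 0.0169
t: 12.1
tool_pos: [0.5789, -0.0011, 0.2336]
orientation: [3.007, -0.02, 0.013]
force: [0.4, -0.2, -1.7]
opening: 0.017
t: 12.5
tool_pos: [0.5783, -0.0042, 0.2323]
orientation: [2.821, -0.018, 0.005]
force: [-0.7, 0.3, -1.4]
opening: 0.0167
dist mm 279.3083608942285 deg [-1.7 -0.3 -0.1]
[-1.19, -2.43, -0.7, -0.17, -0.03, -0.01]
[-1.19, -2.42, -0.71, -0.17, -0.03, -0.01]
[-1.19, -2.42, -0.72, -0.17, -0.03, -0.01]
[-1.19, -2.42, -0.72, -0.17, -0.03, -0.01]
[-1.19, -2.42, -0.73, -0.17, -0.03, -0.01]
[-1.19, -2.42, -0.74, -0.17, -0.03, -0.01]
[-1.19, -2.41, -0.74, -0.17, -0.03, -0.01]
[-1.19, -2.41, -0.75, -0.17, -0.03, -0.01]
[-1.19, -2.41, -0.75, -0.17, -0.03, -0.01]
[-1.19, -2.41, -0.76, -0.17, -0.03, -0.01]
```

```bash
python3 -m inch '[[[-0.6,-1.2,-0.4,-0.8,0,0,1],[-1.2,-2.4,-0.7,-0.9,0,0,1],[-1.2,-2.4,-0.7,0,0,0,1],[-1.2,-2.4,-0.7,0,0,0,1],[-1.2,-2.4,-0.7,0,0,0,1]]]'
python3 -m inch '[[[-1.2,-2.4,-0.7,0,0,0,1],[-1.2,-2.4,-0.7,0,0,0,1],[-1.2,-2.4,-0.7,0,0,0,1],[-1.2,-2.4,-0.7,0,0,0,1],[-1.2,-2.4,-0.7,0,0,0,1]]]'
python3 -m inch '[[[-0.6,-1.2,-0.4,0,0,0,1],[0,-0.6,1.8,0,0,0,1],[0,-1,2.8,0,0,0,1],[0,-1,2.8,0,0,0,1],[0,-1,2.8,0,0,0,1]]]'
python3 -m inch '[[[0,-1,2.8,0,0,0,1],[0,-0.5,1.5,0,0,0,1],[0,0,0,0,0,0,1],[0,0,0,0,0,0,1]]]'
python3 go.py .462 .256 .048 -20 -0.7 y 1
python3 - <<'E'
from plant import robot
import cv2
c=robot.read_camera("side");cv2.imwrite("pics/s5.png",cv2.resize(c["image"][180:340,200:440],None,fx=3,fy=3))
E
```

```text
t: 13.0
tool_pos: [0.5257, 0.108, 0.226]
orientation: [2.792, -0.023, 0.005]
force: [0.2, 0.0, -1.6]
opening: 0.0166
t: 13.5
tool_pos: [0.4677, 0.2337, 0.2171]
orientation: [2.792, -0.023, 0.004]
force: [0.7, -0.1, -1.5]
opening: 0.0164
t: 14.0
tool_pos: [0.4633, 0.244, 0.1075]
orientation: [2.791, -0.022, 0.005]
force: [0.4, 0.2, -1.5]
opening: 0.0166
t: 14.4
tool_pos: [0.4635, 0.2438, 0.0635]
orientation: [2.79, -0.021, 0.006]
force: [0.2, 0.1, -1.4]
opening: 0.0171
dist mm 33.85983306288003 deg [ 0.2 -0.3 -0.2]
[-0.19, -1.68, 2.93, 0.16, -0.32, -0.22]
```

View pics/s5.png

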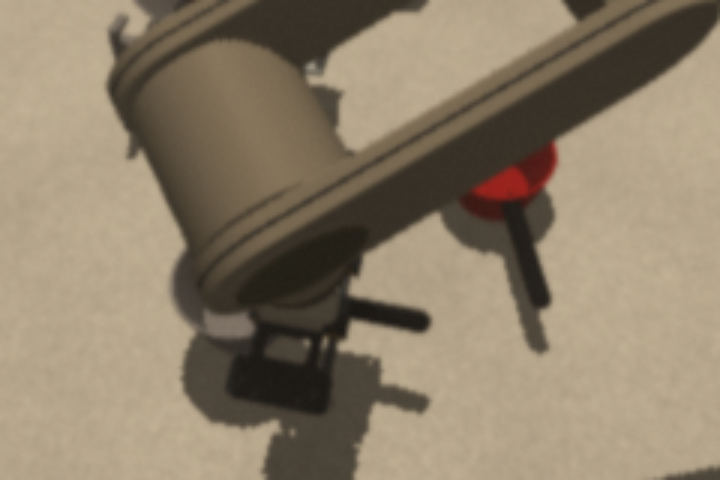

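The cup is empty, with its floor visible at (225,325). The handle is level and about 33 mm above its standing height. Set it down, watching the force.

```bash
python3 -m inch '[[[0,-0.4,1,0,0,0,1],[0,-0.3,0.9,0,0,0,1],[0,-0.2,0.6,0,0,0,1],[0,-0.1,0.3,0,0,0,1],[0,0,0,0,0,0,1]]]'
python3 -m inch '[[[0,0,0.1,0,0,0,1],[0,0,0.1,0,0,0,1],[0,0,0,0,0,0,1]]]'
```

```text
t: 14.95
tool_pos: [0.4625, 0.2434, 0.032]
orientation: [2.788, -0.019, 0.004]
force: [-0.8, 0.6, -1.8]
opening: 0.0168
t: 15.25
tool_pos: [0.4632, 0.243, 0.0311]
orientation: [2.789, -0.02, 0.006]
force: [-0.5, 0.2, -0.5]
opening: 0.0165
```

```bash
python3 -m inch '[[[0,0,0.1,0,0,0,1],[0,0,0,0,0,0,1],[0,0,0,0,0,0,0.9]]]' 5
python3 -m inch '[[[0,0,0,0,0,0,0.6],[0,0,0,0,0,0,0.3],[0,0,0,0,0,0,0.2],[0,0,0,0,0,0,0.2],[0,0,0,0,0,0,0.2]]]'
python3 -m inch '[[[0,0.2,-0.6,0,0,0,0.2],[0,0.5,-1.5,0,0,0,0.2],[0,1,-2.8,0,0,0,0.2],[0,1,-2.8,0,0,0,0.2],[0,1.4,-4,0,0,0,0.2]]]'
python3 -m inch '[[[0,1.4,-4,0,0,0,0],[0,1,-2.8,0,0,0,0],[0,0,0,0,0,0,0],[0,0,0,0,0,0,0]]]'
python3 - <<'E'
from plant import robot
import cv2
s=robot.read_state();print(s["tool_pos"],s["orientation"],s["q"])
c=robot.read_camera("wrist");cv2.imwrite("pics/w6.png",c["image"])
E
python3 go.py .5227 -.0335 .2 0 -2.4 x 14
```

```text
t: 15.55
tool_pos: [0.4632, 0.2427, 0.0304]
orientation: [2.789, -0.02, 0.006]
force: [-1.3, -0.5, 3.8]
opening: 0.018
t: 16.05
tool_pos: [0.4629, 0.2426, 0.0298]
orientation: [2.789, -0.02, 0.005]
force: [1.6, 0.8, -0.2]
opening: 0.0372
t: 16.55
tool_pos: [0.4613, 0.244, 0.1548]
orientation: [2.788, -0.019, 0.002]
force: [-0.0, 0.4, -0.2]
opening: 0.0373
t: 16.95
tool_pos: [0.4623, 0.246, 0.2278]
orientation: [2.791, -0.02, 0.009]
force: [0.0, 0.4, -0.1]
opening: 0.0463
[0.46231888 0.24595369 0.22776902] [ 2.79100355 -0.02048439  0.0086988 ] [ 0.5974341   0.12233625  1.52214195 -0.29213993  1.69169416  2.1759304 ]
dist mm 289.13535318466563 deg [ 16.3  15.3 -87.4]
[0.46, 1.75, 0.99, 1.16, 1.09, -6.24]
[0.25, 1.81, 0.96, 1.16, 1.09, -6.24]
[0.03, 1.85, 0.93, 1.16, 1.09, -6.24]
[-0.19, 1.86, 0.89, 1.16, 1.09, -6.24]
[-0.41, 1.84, 0.84, 1.16, 1.09, -6.24]
[-0.62, 1.8, 0.8, 1.16, 1.09, -6.24]
[-0.83, 1.74, 0.75, 1.16, 1.09, -6.24]
[-1.03, 1.65, 0.7, 1.16, 1.09, -6.24]
[-1.21, 1.54, 0.64, 1.16, 1.09, -6.24]
[-1.39, 1.41, 0.59, 1.16, 1.09, -6.24]
[-1.54, 1.26, 0.53, 1.16, 1.09, -6.24]
[-1.68, 1.1, 0.48, 1.16, 1.09, -6.24]
[-1.8, 0.92, 0.42, 1.16, 1.09, -6.24]
[-1.9, 0.72, 0.37, 1.16, 1.09, -6.24]
```

View pics/w6.png

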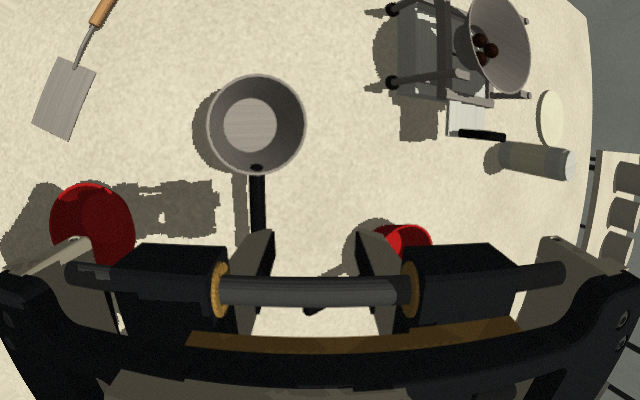

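The scoop stands upright and empty at (255,125), and the balls show in the funnel at (483,47). Now turn the jaws across the tab and go above it.

```bash
python3 -m inch '[[[0,1.7,1,7,0,-1,0.27],[0,1.7,1,7,0,-1,0.27],[0,1.7,1,6.5,0,-1,0.27],[0,0,0,0,0,-8,0.27],[0,0,0,0,0,-8,0.27]]]'
python3 -m inch '[[[0,0,0,0,0,-8,0.27],[0,0,0,0,0,-8,0.27],[0,0,0,0,0,-8,0.27],[0,0,0,0,0,-8,0.27],[0,0,0,0,0,-8,0.27]]]'
python3 -m inch '[[[0,0,0,0,0,-8,0.27],[0,0,0,0,0,-8,0.27],[0,0,0,0,0,-8,0.27],[0,0,0,0,0,0,0.27],[0,0,0,0,0,0,0.27]]]'
python3 go.py .5227 -.0335 .2 0 -2.4 x 7
```

```text
t: 17.5
tool_pos: [0.461, 0.1868, 0.2064]
orientation: [-3.096, -0.497, 0.009]
force: [0.6, 0.1, 1.1]
opening: 0.0336
t: 18.0
tool_pos: [0.4608, 0.1889, 0.2064]
orientation: [-2.735, -1.532, 0.006]
force: [-0.8, 0.3, -0.7]
opening: 0.0342
t: 18.5
tool_pos: [0.4612, 0.189, 0.2072]
orientation: [-2.367, -2.055, 0.002]
force: [-0.2, -0.1, -0.5]
opening: 0.0336
dist mm 232.35161980133407 deg [-0.3 -0.2 -5.7]
[-3.03, 1.32, 0.36, -0.05, -0.03, -0.81]
[-3.04, 1.27, 0.36, -0.05, -0.03, -0.81]
[-3.06, 1.23, 0.36, -0.05, -0.03, -0.81]
[-3.08, 1.19, 0.36, -0.05, -0.03, -0.81]
[-3.09, 1.14, 0.37, -0.05, -0.03, -0.81]
[-3.11, 1.1, 0.37, -0.05, -0.03, -0.81]
[-3.13, 1.05, 0.37, -0.05, -0.03, -0.81]
```

```bash
python3 -m inch '[[[-3,1.3,0.1,0,0,-0.8,0.27],[-3,1.3,0.1,0,0,-0.8,0.27],[-3,1.2,0.1,0,0,-0.8,0.27],[-3.1,1.2,0.1,0,0,-0.8,0.27],[-3.1,1.1,0.1,0,0,-0.8,0.27]]]'
python3 -m inch '[[[-3.1,1.1,0.1,0,0,-0.8,0.27],[-3.1,1,0.1,0,0,-0.8,0.27],[0,0,0,0,0,0,0.27],[0,0,0,0,0,0,0.27]]]'
python3 go.py .5227 -.0335 .2 0 -2.4 x 1
python3 - <<'E'
from plant import robot
import cv2
from m import *
s=robot.read_state();print(s["tool_pos"],s["orientation"])
c=robot.read_camera("wrist");im=c["image"]
D=[.6476,-.0387,-.0417]
for i in(-.131,-.119):
  for j in(-.02,.02):
    for k in(.08,.137):
      p=wproj(T(D,[i,j,k]),s["tool_pos"],s["orientation"])[0];print(i,j,k,p.round(1))
      if k>.1: cv2.circle(im,tuple(int(v) for v in p),1,(0,255,255),-1)
im=np.clip(im*1.5,0,255).astype(np.uint8)
cv2.imwrite("pics/w7full.png",im);cv2.imwrite("pics/w7.png",cv2.resize(im[180:380,180:440],None,fx=3,fy=3,interpolation=cv2.INTER_CUBIC))
E
```

```text
t: 19.0
tool_pos: [0.5061, 0.0303, 0.2019]
orientation: [-2.293, -2.138, -0.001]
force: [0.3, -0.1, -0.2]
opening: 0.0341
t: 19.4
tool_pos: [0.5231, -0.032, 0.1995]
orientation: [-2.264, -2.168, -0.001]
force: [-0.2, -0.6, 0.2]
opening: 0.0336
dist mm 18.562876431313416 deg [-0.3 -0.3 -0.1]
[-0.16, -0.02, 1.85, -0.26, -0.32, -0.08]
[ 0.52308691 -0.03197008  0.19949568] [-2.26379483e+00 -2.16791810e+00 -1.29830523e-03]
-0.131 -0.02 0.08 [309.1 218.3]
-0.131 -0.02 0.137 [307.5 239.7]
-0.131 0.02 0.08 [308.8 177.6]
-0.131 0.02 0.137 [307.1 190.5]
-0.119 -0.02 0.08 [321.5 218.3]
-0.119 -0.02 0.137 [322.6 239.7]
-0.119 0.02 0.08 [321.6 177.6]
-0.119 0.02 0.137 [322.9 190.4]
```

View pics/w7.png

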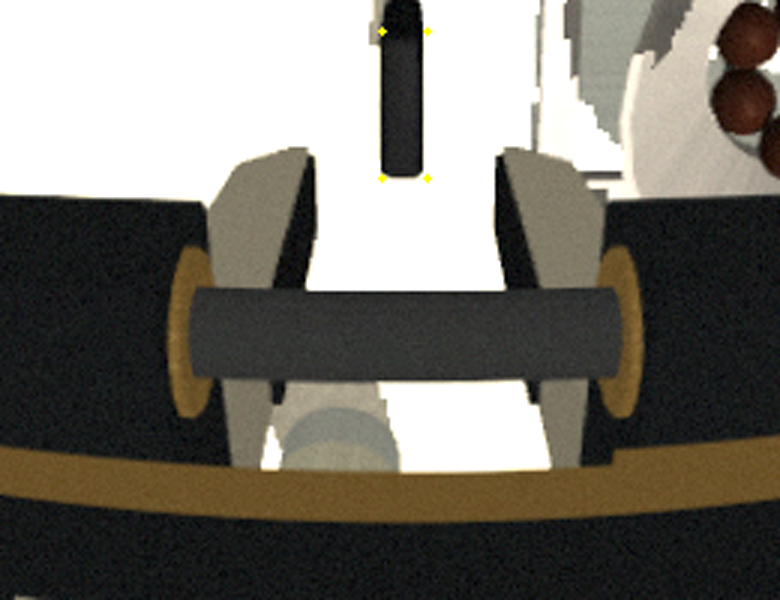

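The tab top fills crop (382-424, 30-177), and the predicted corners fall on it within about 1 mm. The tab is centred between the jaws. Descend and grip.

```bash
python3 -m inch '[[[-0.1,0,2.5,0,0,0,0.27],[0,0,2.5,0,0,0,0.27],[0,0,2.5,0,0,0,0.27],[0,0,1.7,0,0,0,0.27],[0,0,0.8,0,0,0,0.27]]]' 60
python3 -m inch '[[[0,0,0,0,0,0,0.27],[0,0,0,0,0,0,0.6],[0,0,0,0,0,0,1],[0,0,0,0,0,0,1],[0,0,0,0,0,0,1]]]'
python3 -m inch '[[[0,0,0,0,0,0,1],[0,0,0,0,0,0,1],[0,0,0,0,0,0,1]]]'
```

```text
t: 19.95
tool_pos: [0.5216, -0.0305, 0.0981]
orientation: [-2.257, -2.173, 0.001]
force: [0.3, -0.3, 0.8]
opening: 0.034
t: 20.45
tool_pos: [0.5219, -0.0321, 0.1011]
orientation: [-2.259, -2.172, 0.001]
force: [-12.8, 1.5, 11.4]
opening: 0.0118
t: 20.75
tool_pos: [0.5219, -0.032, 0.1011]
orientation: [-2.259, -2.172, 0.0]
force: [-13.0, 0.0, 10.8]
opening: 0.0114
```

```bash
python3 -m inch '[[[0,-0.2,-0.1,0,0,0,1],[0,-0.2,0,0,0,0,1],[0,0,0,0,0,0,1]]]'
python3 -m inch '[[[0,-0.3,0,0,0,0,1],[0,-0.4,0,0,0,0,1],[0,-0.4,0,0,0,0,1],[0,0,0,0,0,0,1],[0,0,0,0,0,0,1]]]'
python3 -c "
from plant import robot
s=robot.read_state();print(s['force'],s['wrist_torque'],s['tool_pos'])"
```

```text
t: 21.05
tool_pos: [0.5195, -0.0319, 0.1012]
orientation: [-2.261, -2.174, -0.004]
force: [5.2, 0.1, -6.9]
opening: 0.0117
t: 21.55
tool_pos: [0.5086, -0.0315, 0.1012]
orientation: [-2.26, -2.174, -0.004]
force: [5.6, 0.1, -8.2]
opening: 0.0117
[ 5.60403603  0.11516159 -8.2041856 ] [ 0.00270723 -0.99821629 -0.16592831] [ 0.50858504 -0.03146399  0.10115872]
```

```bash
python3 -m inch '[[[0,-0.5,0.05,0,0,0,1],[0,-0.6,0,0,0,0,1],[0,-0.7,0,0,0,0,1],[0,-0.7,0,0,0,0,1],[0,-0.7,0,0,0,0,1]]]'
python3 -m inch '[[[0,-0.7,0,0,0,0,1],[0,-0.6,0,0,0,0,1],[0,-0.4,0,0,0,0,1],[0,0,0,0,0,0,1],[0,0,0,0,0,0,1]]]'
python3 -m inch '[[[0,0,0,0,0,0,1],[0,0,0,0,0,0,1],[0,0,0,0,0,0,1],[0,0,0,0,0,0,1],[0,0,0,0,0,0,1]]]'
python3 -c "
from plant import robot
s=robot.read_state();print(s['force'],s['wrist_torque'],s['tool_pos'])"
```

```text
t: 22.05
tool_pos: [0.4772, -0.0301, 0.1012]
orientation: [-2.261, -2.175, -0.006]
force: [9.6, 1.3, -9.3]
opening: 0.0116
t: 22.55
tool_pos: [0.4604, -0.0293, 0.1012]
orientation: [-2.261, -2.175, -0.006]
force: [9.9, 1.5, -9.5]
opening: 0.0117
t: 23.05
tool_pos: [0.4605, -0.0293, 0.1011]
orientation: [-2.261, -2.175, -0.006]
force: [9.4, 2.5, -9.6]
opening: 0.0113
[ 9.37213938  2.46313972 -9.55128048] [ 0.18165829 -1.47169465 -0.1769203 ] [ 0.46051919 -0.02932362  0.10114106]
```

```bash
python3 -m inch '[[[0,-0.2,0.02,0,0,0,1],[0,-0.15,0,0,0,0,1],[0,0,0,0,0,0,1],[0,0,0,0,0,0,1],[0,0,0,0,0,0,1]]]'
python3 - <<'E'
from plant import robot
from m import *
s=robot.read_state();print(s['force'],s['tool_pos'],s['orientation'])
D=[.6476,-.0387,-.0417]
w=robot.read_camera("wrist")["image"];sc=robot.read_camera("scene")["image"];si=robot.read_camera("side")["image"]
for n,i in(("w",w),("sc",sc),("si",si)): cv2.imwrite(f"pics/{n}8.png",i)
cr=[]
for n,l in dict(edgeL=[-.082,.03,.088],edgeR=[-.082,-.03,.088],line=[-.082,0,.08],lineL=[-.082,.02,.08]).items():
    X=T(D,l);print(n,wproj(X,s['tool_pos'],s['orientation'])[0].round(1),proj("scene",X)[0].round(1),proj("side",X)[0].round(1))
b=lambda i:np.clip(i*1.3,0,255).astype(np.uint8)
A=cv2.resize(b(w)[110:260,280:480],(800,600),interpolation=cv2.INTER_CUBIC)[:, :]
A=cv2.resize(A,(520,390));S=cv2.resize(b(si)[150:220,235:325],(270,210),interpolation=cv2.INTER_CUBIC)
C=cv2.resize(b(sc)[200:280,275:345],(270,309),interpolation=cv2.INTER_CUBIC)
o=np.zeros((600,800,3),np.uint8);o[:390,:520]=A;o[:210,525:795]=S;o[215:524,525:795]=C
cv2.imwrite("pics/m8.png",o)
E
```

```text
t: 23.55
tool_pos: [0.4572, -0.0292, 0.1011]
orientation: [-2.261, -2.175, -0.007]
force: [11.4, 2.4, -8.8]
opening: 0.0118
[11.37714287  2.37831159 -8.77670332] [ 0.4571829  -0.0291843   0.10114147] [-2.26128947 -2.17535443 -0.00653477]
edgeL [479.8 193. ] [322.2 219.2] [290.8 197.2]
edgeR [466.7 274.8] [303.7 217.6] [296.5 183.4]
line [468.8 231.9] [313.  219.8] [293.9 192.1]
lineL [472.6 204.6] [319.1 220.3] [291.9 196.7]
```

View pics/m8.png

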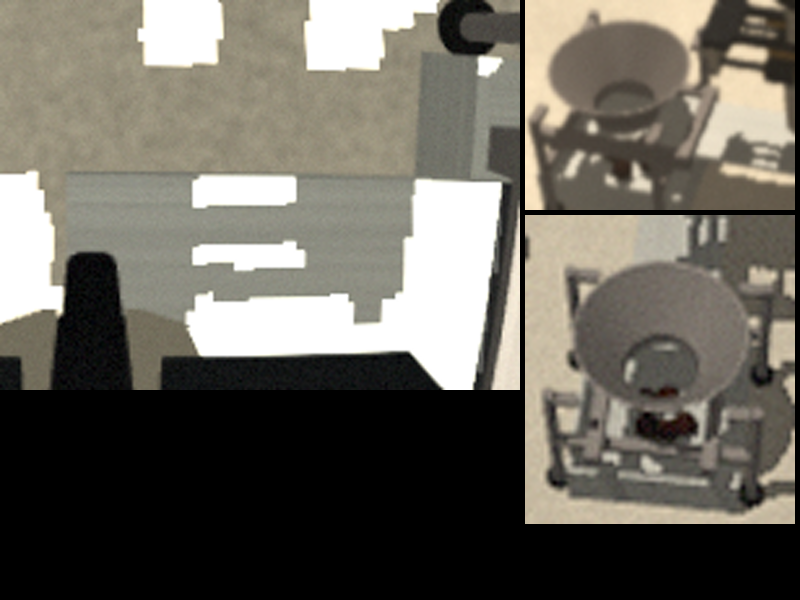

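```bash
python3 - <<'E'
from m import *
w=cv2.imread("pics/w8.png");pos=[.4571829,-.0291843,.10114147];rv=[-2.26128947,-2.17535443,-.00653477]
D=[.6476,-.0387,-.0417]
for l in ([-.082,.02,.08],[-.082,.02,.088],[-.085,.02,.08],[-.079,.02,.088],[-.082,-.005,.08],[-.082,-.005,.088],[-.085,-.005,.08],[-.060,.02,.088]): print(l,wproj(T(D,l),pos,rv)[0].round(1))
print(list(range(460,490)))
for v in(185,190,195,200,205,215,225,235,240): print(v,w[v,460:490].mean(1).astype(int).tolist())
E
```

```text
[-0.082, 0.02, 0.08] [472.6 204.6]
[-0.082, 0.02, 0.088] [478.  207.6]
[-0.085, 0.02, 0.08] [469.  204.6]
[-0.079, 0.02, 0.088] [481.7 207.6]
[-0.082, -0.005, 0.08] [467.8 238.5]
[-0.082, -0.005, 0.088] [472.7 242.6]
[-0.085, -0.005, 0.08] [464.2 238.7]
[-0.06, 0.02, 0.088] [503.8 207.4]
[460, 461, 462, 463, 464, 465, 466, 467, 468, 469, 470, 471, 472, 473, 474, 475, 476, 477, 478, 479, 480, 481, 482, 483, 484, 485, 486, 487, 488, 489]
185 [244, 244, 243, 243, 244, 243, 244, 243, 243, 244, 243, 237, 170, 28, 32, 34, 43, 55, 54, 57, 140, 173, 178, 182, 178, 177, 170, 170, 172, 176]
190 [240, 240, 241, 240, 240, 239, 240, 240, 239, 238, 238, 203, 53, 31, 31, 40, 51, 56, 55, 120, 174, 179, 180, 180, 177, 171, 171, 170, 175, 177]
195 [243, 242, 242, 243, 243, 242, 242, 242, 243, 242, 237, 91, 67, 31, 29, 47, 56, 55, 76, 160, 177, 179, 180, 178, 174, 169, 172, 171, 108, 71]
200 [236, 236, 238, 236, 237, 237, 236, 236, 236, 235, 185, 68, 54, 30, 41, 53, 57, 58, 135, 172, 178, 177, 179, 177, 172, 171, 174, 174, 109, 72]
205 [239, 238, 239, 240, 239, 240, 239, 239, 240, 236, 70, 68, 30, 33, 47, 55, 53, 95, 157, 177, 179, 178, 176, 172, 171, 169, 176, 120, 73, 72]
215 [242, 242, 242, 242, 242, 242, 242, 240, 193, 43, 40, 39, 35, 52, 56, 55, 140, 177, 176, 175, 180, 175, 173, 171, 141, 67, 69, 73, 71, 70]
225 [241, 241, 241, 241, 239, 240, 232, 152, 27, 27, 30, 43, 54, 53, 76, 157, 173, 178, 178, 175, 170, 169, 171, 130, 78, 75, 68, 68, 68, 88]
235 [239, 240, 239, 240, 240, 194, 84, 51, 27, 35, 50, 56, 58, 132, 176, 175, 176, 175, 167, 170, 172, 173, 172, 172, 176, 69, 71, 79, 105, 108]
240 [240, 240, 240, 240, 218, 122, 42, 30, 31, 53, 51, 52, 94, 169, 173, 176, 174, 170, 166, 168, 167, 170, 171, 165, 72, 68, 81, 104, 108, 110]
```

```bash
python3 - <<'E'
from m import *
D=[.6476,-.0387,-.0417]
def loc(X): x=X[0]-D[0];y=X[1]-D[1];a=D[2];return (np.array([x*np.cos(a)+y*np.sin(a),-x*np.sin(a)+y*np.cos(a)])*1e3).round(0)
for n,f in(("scene","sc"),("side","si")):
    i=cv2.imread(f"pics/{f}8.png").astype(int)
    m=((i[...,2]-i[...,0]>22)&(i[...,2]>1.6*i[...,1])&(i[...,2]<130)).astype(np.uint8)
    y0,y1,x0,x1=(215,275,280,340) if n=="scene" else (150,225,235,320)
    k=np.zeros_like(m);k[y0:y1,x0:x1]=m[y0:y1,x0:x1]
    N,L,st,ce=cv2.connectedComponentsWithStats(k)
    for j in range(1,N):
        if st[j,4]>2: print(n,st[j].tolist(),ce[j].round(1),"tray",loc(back(n,ce[j],.013)),"blade-lvl",loc(back(n,ce[j],.093)))
    Cc=circ(*D[:2],.082,.030);print("throat bbox",bb(n,Cc).round(1),"rim",bb(n,circ(*D[:2],.145,.068)).round(1))
    ys,xs=np.where(k);print("\n".join("".join("#" if k[v,u] else "." for u in range(xs.min(),xs.max()+1)) for v in range(ys.min(),ys.max()+1)))
E
```

```text
scene [310, 245, 4, 2, 4] [311.5 245.5] tray [-25.   1.] blade-lvl [23.  7.]
throat bbox [300.5 232.8 319.7 249.3] rim [287.2 211.5 332.6 249.6]
..##...
##.....
.......
.......
.......
.......
.......
.....#.
....#..
......#
...#...
throat bbox [257.8 180.4 277.8 194.2] rim [241.9 156.6 289.  188. ]Traceback (most recent call last):
  File "<stdin>", line 13, in <module>
    return umr_minimum(a, axis, None, out, keepdims, initial, where)
ValueError: zero-size array to reduction operation minimum which has no identity
```

```bash
python3 -m inch '[[[0,0,0,0,0,0,1],[0,0,0,0,0,0,1],[0,0,0,0,0,0,1],[0,0,0,0,0,0,1],[0,0,0,0,0,0,1]]]'
python3 - <<'E'
from m import *
from plant import robot
w=robot.read_camera("wrist")["image"];print([w[v,462:482].mean(1).astype(int).tolist() for v in(205,225)])
s=robot.read_camera("scene")["image"];o=cv2.imread("pics/sc8.png")
print("scene change px in funnel/tray",int((cv2.absdiff(s,o).max(2)[210:275,285:340]>40).sum()))
robot.close_job()
E
```

```text
t: 24.2
tool_pos: [0.4572, -0.0292, 0.1012]
orientation: [-2.261, -2.175, -0.007]
force: [9.0, 2.3, -8.3]
opening: 0.0118
[[239, 239, 240, 239, 239, 239, 240, 236, 70, 69, 30, 34, 45, 52, 57, 111, 164, 175, 180, 179], [240, 240, 239, 240, 233, 150, 34, 29, 30, 45, 57, 54, 73, 158, 175, 178, 176, 178, 171, 172]]
scene change px in funnel/tray 0
the job is handed in; nothing more can be done
```

I tipped the five balls into the funnel with the blade shut, then stood the empty scoop upright near its starting place and let go of it. After that I pulled the blade tab out and handed the job in at about 24 s, still gripping the tab at the mark.

**Last checks:**
- **Blade position:** the arm had drawn the tab about 64.8 mm from shut, against the 65 mm wanted. The pull read 9 to 11 N, where 10.4 N is expected. In the wrist picture the dark line reaches about 1.8 mm in front of the guide bar's edge and at least 1.2 mm behind it; the rest is hidden under the bar. The line is therefore at the mark to within about a millimetre, though its full width could not be seen.
- **Holding steady:** the pose was unchanged over the last half second, and the funnel and tray showed no change in the scene camera.
- **Balls:** all five were counted in the funnel after tipping. With the blade out, none is seen resting in the throat, and they appear as a cluster in the tray. The funnel rim hides part of that cluster, so I could not count all five there. My colour check for the balls picked up only a few pixels in the scene view and none in the side view, so it neither confirmed nor contradicted this.
- **Bystanders:** I never touched the can, the spatula or the cake board. I did not measure their positions again at the end.
- **Forces:** gripping the tab leaves about 8 N vertical on the wrist. The highest reading I saw at the end of any move was about 17 N, well under the limits.

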